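Index the swivel stand and fit the drill template

TASK

Turn the click-stop swivel of the blue stand by its black knob until the red pointer stands three clicks (90 degrees) anticlockwise, seen from above, of the red zero mark, and let it rest in that click. Then pick up the aluminium drill template by its orange grip and set it on the stand so that its two small holes drop over the two steel pins and it lies flat and fully down, with the brass boss standing in its big hole. Leave the other things where they are.

Things in the scene. Friction and masses are not known exactly. Their poses are not given: they have to be found in the camera images.
- stand: Blue swivel stand, fixed to the table. Base plate 170 mm (x) by 290 mm (y), 15 mm thick; the origin is on the table, 10 mm in -y from the plate's middle; z up. It carries the round swivel (axis at (0, +70) mm) and, beside it, an aluminium pedestal with two pins, for the template.
- axis (a point): Point on the swivel's vertical axis, at (0, +70) mm in the stand's frame, 45 mm above the table: top of the round blue housing (radius 78 mm). On its rim 12 ticks, one per click (30 degrees): 11 white and the wider red zero tick, which lies in the stand's -x direction from the axis.
- pedestal (a point): Centre of the pedestal's flat top, 90 mm (x) by 110 mm (y), at (0, -70) mm in the stand's frame, 60 mm above the table. The template's underside rests on it.
- swivel (a joint): Swivel angle (rad), anticlockwise positive seen from above; 0: red pointer at the red zero tick. It rests in a click every 0.524 rad; wanted at 1.571, where pointer and boss point in the stand's -y direction, at the pedestal. Starts 2 to 5 clicks short of that; stops at -1.5 and 2.5. Passing a click takes about 10 N at the knob; let go, it snaps to the nearest click.
- swivel_knob (a point): Grip point of the black upright knob on the swivel: a fixed round post, 18 mm in diameter, top 112 mm above the table, this point at 95 mm, on its axis. 52 mm from the swivel's axis, opposite the pointer (at joint 0 in the stand's +x direction). Nothing else on the stand is higher than 74 mm.
- swivel_boss (a point): Top of the brass boss on the swivel, 70 mm above the table, 12 mm in diameter; 42 mm from the swivel's axis, beside the red pointer. At a wrong click it can stand in the way of the template.
- pin0 (a point): Tip of one steel locating pin, diameter 10 mm, fixed upright on the pedestal at (-26, -100) mm in the stand's frame; its tip is tapered and lies 74 mm above the table, 14 mm above the pedestal's top.
- pin1 (a point): Tip of the other, equal pin, at (+26, -100) mm in the stand's frame.
- template_grip (a point): Centre of the template's orange grip: upright bar 50 mm along x, 14 mm thick (y), up to 36 mm above the plate; this point is 22 mm above the plate's top and 30 mm above its underside. The template is a loose aluminium plate 80 mm (x) by 175 mm (y) by 8 mm, 0.3 kg, flat on the table. Seated, its axes match the stand's and this point is at (0, -49.5, 90) mm in the stand's frame.
- boss_hole (a point): Centre of the template's big hole (26 mm) for the brass boss, at the plate's top face, (0, +77.5) mm from the grip in the template's frame.
- hole0 (a point): Centre of the template's pin hole that goes over pin0, at the plate's top face, (-26, -50.5) mm from the grip in the template's frame; hole diameter 12.5 mm.
- hole1 (a point): Centre of the other pin hole, for pin1, (+26, -50.5) mm from the grip; the same size.
- bush: Small brass bush, 22 mm in diameter, 18 mm high, standing on the stand's base plate beside the pedestal. To be left alone.
- pliers: Red-handled pliers lying on the table, about 180 mm long. To be left alone.
- screwdriver: Black-handled screwdriver lying on the table, 200 mm long. To be left alone.
- motor: Small steel motor standing on end, 57 mm in diameter, 88 mm high. To be left alone.
- tube: Brass tube standing on end, 32 mm in diameter, 65 mm high. To be left alone.
- tape: White ring of tape lying flat, 90 mm in diameter, 22 mm high. To be left alone.
- pen_jar: Glass jar of pens, 72 mm in diameter, about 165 mm high with the pens. To be left alone.
There are look-alikes about, which are no part of the job. What is meant by the part that bears template_grip is not green, and is the larger of those in its own colour.

How it is judged (in metres and radians):
On the way, in this order (a step that is already met when the one before it is completed fails the run):
1. the swivel rests in the click three past zero, let go (value of joint swivel between 1.5 and 1.64 rad and contact force between the fingers and swivel below 0.3 N), for 0.3 s.
2. the template lies fully down over both pins (z of template_grip in the frame of stand between 0.086 and 0.0925 m and horizontal distance between hole0 and pin0 below 0.003 m and horizontal distance between hole1 and pin1 below 0.003 m and angle between template_grip's own z axis and vertical below 0.04 rad), for 0.2 s.
At the end, for the whole second after the job is handed in: The swivel rests within 4 degrees of three clicks (90 degrees) anticlockwise of zero, and the released template is at rest, level within about 2 degrees, fully down on the pedestal (within 2.5 mm) with hole0 over pin0 and hole1 over pin1 (within 3 mm) (all of step 2 and value of joint swivel between 1.5 and 1.64 rad and linear speed of template below 0.02 m/s and contact force between the fingers and template below 0.3 N); the robot touches nothing.
It fails at once if a bystander (bush, pliers, screwdriver, motor, tube, tape or pen jar) is moved by more than 30 mm (distance of any of bush, pliers, screwdriver, motor, tube, tape, pen_jar from where it was at the start of the episode above 0.03 m).
It also fails if it takes over 64 s, if anything falls off the work surface, if the arm or the gripper's body presses on something with over 40 N, if the wrist force passes 120 N, or if a joint passes its speed limit or range.

ROBOT

A 6-joint arm with a two-finger parallel gripper is mounted at the origin on the work surface. World frame = base frame: x ahead of the robot, y to its left, z up, the work surface at z = 0. Lengths are in m, angles in degrees, forces in N, time in s.
With the tool pointing down it reaches from about 0.3 to 0.75 m from the base axis. Payload 8.5 kg.
Tool frame: the origin (TCP) lies midway between the tips of the shut fingers; the grasp point (between the pads) lies env.tcp_to_grasp behind it (env.tcp_to_grasp is the distance from the TCP to the grasp point, in m); z points along the fingers, y is the line along which they close (so a half turn about z gives the same grasp; the last joint's range is limited). The gripper opens to 85 mm and grips with 20 to 120 N. Pads are 22 mm wide; open, the fingers measure 114 mm over their backs; the gripper's body (76 mm by 85 mm) begins 54 mm behind the grasp point. The pads swing forward as they close: fully open they stand 13 mm farther back than shut.
Start: joints at [-80.346, 21.807, 74.336, -0, 83.858, -12.336], TCP at [0.206, -0.51, 0.231] pointing down, gripper open.
Joint ranges: [-178.18, 178.18], [-50.72, 133.34], [12.68, 142.11], [-81.47, 261.47], [9.98, 163.14], [-165.26, 165.26]. Speed limits (degrees/s): [136.94, 136.94, 180, 180, 180, 180].

INTERFACE

Orientations are given as a 3x3 rotation matrix whose columns are the frame's x, y, z axes.
In Python, from rig import observe, optics, job, env gives the robot as it stands. The module is installed in compiled form; this text tells all that it offers.
- The arm moves only by the shell command python3 -m jog 'ROWS' [FORCE]. ROWS is JSON, a list of rows, each a list of 7 numbers: the turn, a rotation vector about the tool's x, y, z in rad, then the shift along the tool's x, y, z in m, then the opening in per cent of the stroke, from 0 (shut) to 100 (fully open). A call has 1 to 10 rows; each row shifts and turns the commanded pose from where the row before left it, along the tool's axes as they then stand; what a row does not reach is not made up. A row lasts 1/8 s, in which the tool goes at most 62.5 mm and 10.7 degrees, less where a joint would pass 70% of its speed; a pose out of reach is approached as far as the arm can. A call is refused whole if a number of a shift passes 0.0625 or a number of a turn 0.188, either way. A call with a gripper value outside its range is refused whole. The fingers move at their own pace and stop on an object; FORCE is the grip in N (left out, the last holds). Time passes only in rows, so rows that do not move let the fingers close. It gives the time, the measured TCP pose, the force, the opening and the grip force at its end, in the units of the state.
- observe(): the state, without advancing time (a new reading comes with each control period).
- optics.get_image(name): name is "scene" or "top" or "wrist"; returns a dict with "pixels" (400x640x3 uint8, red, green, blue), "mtx" (3x3 intrinsics, pixels), "rvec" (rotation vector, rad) and "tvec" (3), from world to camera coordinates, as OpenCV has them. Camera axes: x right, y down, z forward; pixel columns grow to the right and rows downward; lengths in m; the calibration is good to about 2 mm. A picture is of the moment at which its call begins. There is no depth.
- job.close_job(): hands the job in; it is judged then, once.
The state is a dict: "time_s": time; "q": joint angles; "qvel": joint speeds; "joint_efforts": joint torques, N m; "position": TCP position; "tool_rot": TCP orientation; "ft_force": force on the tool from outside, world axes, zero at the start; "wrist_torque": the same for the moment, N m; "grip_width": finger opening in m; "gripper_force": force on a finger pad.
Only numpy, scipy, OpenCV 4.12 (cv2) and the standard library are available. Lean on these libraries where they do the work, as an engineer would, in place of code of your own. Each camera call takes 0.05 s, during which the arm holds its last target. There are 200 camera calls.

## Working session

There is one attempt and no reset: what is moved stays moved. The work goes in short steps, Python scripts to look and compute and a shell command to move; the robot and the scene stay as the last step left them, time stands still between calls to the robot, and variables do not carry over. Pictures are saved under pics/ and viewed, at most 15 in all, crops included, and the job is handed in when it is done.

```bash
mkdir -p pics
cat > h.py <<'E'
import numpy as np, cv2
from rig import observe, optics, job, env
def snap(n,f):
    d=optics.get_image(n); cv2.imwrite(f'pics/{f}.png',d['pixels'][:,:,::-1]); np.savez(f'pics/{f}.npz',**d); return d
def load(f): return dict(np.load(f'pics/{f}.npz'))
def ray(d,uv,z):
    R,_=cv2.Rodrigues(d['rvec']); K=d['mtx']; c=-R.T@np.ravel(d['tvec'])
    v=R.T@np.linalg.inv(K)@np.array([uv[0],uv[1],1.]); return c+v*(z-c[2])/v[2]
def proj(d,P): return cv2.projectPoints(np.array(P,float).reshape(-1,3),d['rvec'],d['tvec'],d['mtx'],None)[0].reshape(-1,2)
E
python3 - <<'E'
from h import *
for n in('top','scene'):
    d=snap(n,n+'0'); R,_=cv2.Rodrigues(d['rvec']); print(n,-R.T@d['tvec'].ravel(),d['mtx'][0,0])
s=observe(); print(s['time_s'],s['position'],s['tool_rot'],s['grip_width'],env.tcp_to_grasp)
E
```

```text
top [0.16877223 0.02804504 1.46531828] 486.0410597876122
scene [1.33169322 0.0140399  0.63557182] 377.2941600774394
0.1 [ 0.20589572 -0.50973743  0.23077875] [[ 9.27254265e-01  3.74432224e-01 -1.95632585e-04]
 [ 3.74432160e-01 -9.27253444e-01  1.26807290e-03]
 [ 2.93406366e-04 -1.24907713e-03 -9.99999177e-01]] 0.08571299452262901 0.0187
```

View pics/top0.png

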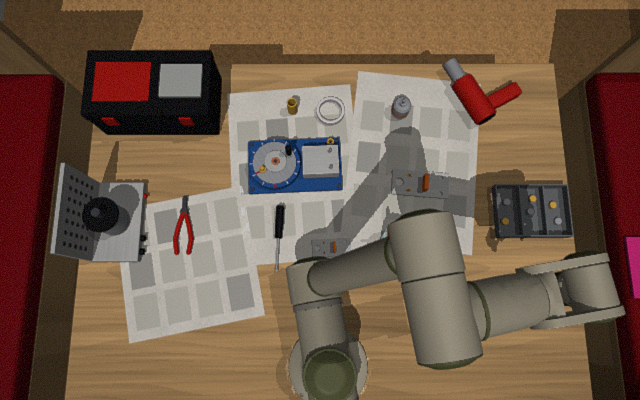

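View pics/scene0.png

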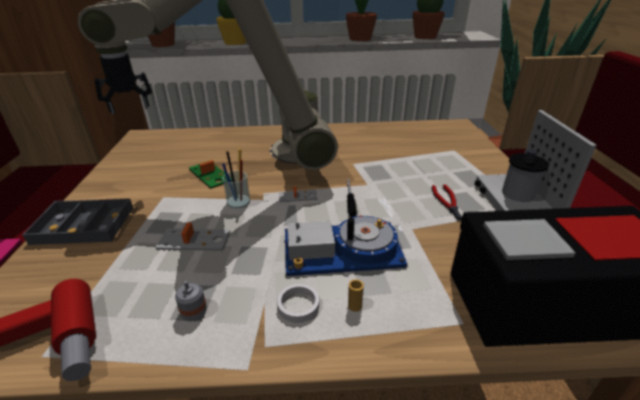

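The top view shows the stand at about (295,165) with the knob near (289,148), and the larger template at about (420,183) with its orange grip at (426,182). The small one at (325,246) is a look-alike. I'll enlarge both.

Run:
```python
from h import *
d=load('top0'); p=d['pixels'][:,:,::-1]
a=cv2.resize(p[130:200,240:350],None,fx=7,fy=7,interpolation=cv2.INTER_CUBIC)[:, :770]
b=cv2.resize(p[155:215,380:455],None,fx=7,fy=7,interpolation=cv2.INTER_CUBIC)
cv2.imwrite('pics/ca.png',a)
cv2.imwrite('pics/cb.png',b)
```

```text
(no output)
```

View pics/ca.png

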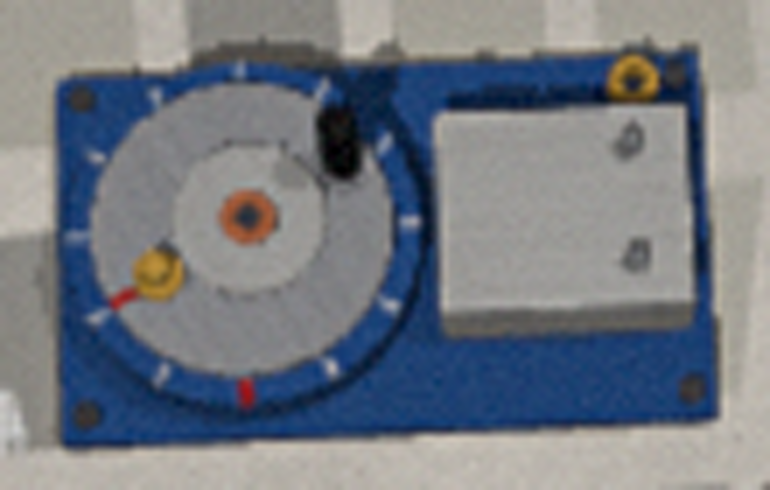

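View pics/cb.png

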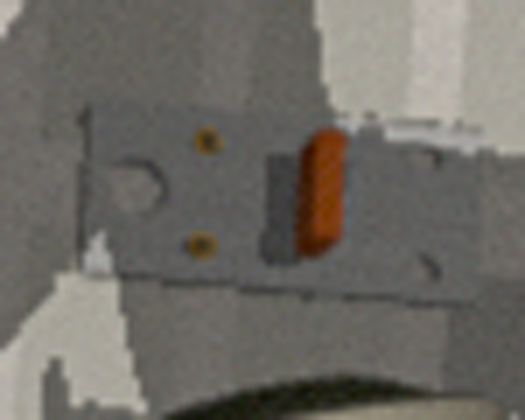

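```bash
cat > fit.py <<'E'
from h import *
from scipy.optimize import least_squares
def fit(d,M,uv,x0):
    M=np.array(M,float)/1000; uv=np.array(uv,float)
    def W(p):
        c,s=np.cos(p[2]),np.sin(p[2]); return np.c_[p[0]+c*M[:,0]-s*M[:,1],p[1]+s*M[:,0]+c*M[:,1],M[:,2]]
    r=least_squares(lambda p:(proj(d,W(p))-uv).ravel(),x0,loss='soft_l1')
    return r.x,(proj(d,W(r.x))-uv)
E
python3 - <<'E'
from fit import *
d=load('top0')
o=lambda L,x,y:[(x+(a+.5)/7-.5,y+(b+.5)/7-.5) for a,b in L]
M=[(85,155,15),(85,-135,15),(-85,-135,15),(-85,155,15)]+[(-71,70,45),(0,-1,45),(71,70,45),(0,141,45)]+[(45,-15,60),(45,-125,60),(-45,-125,60),(-45,-15,60)]+[(-26,-100,67),(26,-100,67)]
uv=o([(58,80),(697,47),(718,418),(65,443),(247,393),(408,222),(240,70),(77,236),(437,115),(686,103),(692,303),(441,312),(636,255),(628,140)],240,130)
x,r=fit(d,M,uv,[.6,.1,0]);print('stand',x[:2],np.degrees(x[2]));print(r.round(1).tolist())
M=[(0,77.5,8),(-26,-50.5,8),(26,-50.5,8),(40,100,8),(-40,100,8),(25,-7,44),(-25,-7,44),(25,7,44)]
uv=o([(137,188),(428,266),(430,157),(90,107),(78,275),(345,133),(336,247),(320,130)],380,155)
x,r=fit(d,M,uv,[.6,-.2,0]);print('templ',x[:2],np.degrees(x[2]));print(r.round(1).tolist())
print('other motor/tape',ray(d,(401,105),.088),ray(d,(330,110),.022), ray(d,(279,205),.02),ray(d,(279,268),.01))
E
```

```text
stand [0.59620593 0.08975654] 2.4510800199826
[[-0.6, -0.6], [0.4, 0.2], [0.4, -0.2], [-0.9, 0.2], [-0.1, -0.6], [-0.3, 0.2], [-0.2, 0.7], [0.3, 0.2], [-0.6, -0.4], [0.1, -0.2], [0.8, -0.1], [-0.1, 0.1], [0.2, 0.3], [0.5, 0.1]]
templ [ 0.53451869 -0.30121303] -4.691136136469964
[[-0.1, 0.6], [-0.5, 0.9], [-0.3, 0.2], [-0.1, -0.8], [0.4, 0.2], [0.4, -0.3], [1.1, -0.5], [-0.7, -0.2]]
other motor/tape [ 0.76105732 -0.22502157  0.088     ] [ 0.77281974 -0.01177859  0.022     ] [0.46625128 0.14495076 0.02      ] [0.27710178 0.14266985 0.01      ]
```

```bash
python3 -m jog '[[0,0,0.129,0,0,0,100],[0,0,0.129,0,0,0,100],[0,0,0.129,0,0,0,100],[0,0,0,0.034,-0.052,0,100],[0,0,0,0.034,-0.052,0,100],[0,0,0,0.034,-0.052,0,100],[0,0,0,0.034,-0.052,0,100],[0,0,0,0.034,-0.052,0,100],[0,0,0,0.034,-0.052,0,60],[0,0,0,0.034,-0.052,0,40]]'; python3 -m jog '[[0,0,0,0.034,-0.052,0,40],[0,0,0,0.034,-0.052,0,40],[0,0,0,0.034,-0.052,0,40],[0,0,0,0.034,-0.052,0,40],[0,0,0,0.0,0.0,0,40],[0,0,0,0,0,0,40]]'
python3 - <<'E'
from h import *
s=observe();print(s['position'],s['tool_rot'].round(3) if hasattr(s['tool_rot'],'round') else s['tool_rot'],s['ft_force'])
d=snap('wrist','w1'); snap('top','top1')
R,_=cv2.Rodrigues(d['rvec']); print(-R.T@d['tvec'].ravel(),d['mtx'][0,0]); print(ray(load('scene0'),(237,203),0))
print(proj(d,[(0.6211,0.1158,.112),(0.5932,.1597,.045),(.62,.0,.074)]))
E
```

```text
time_s: 1.35
position: [0.4458, -0.1448, 0.2312]
tool_rot: [[1.0, -0.003, -0.0], [-0.003, -1.0, 0.0], [-0.0, -0.0, -1.0]]
ft_force: [0.5, -0.9, -0.9]
grip_width: 0.0518
gripper_force: 0.0
time_s: 2.1
position: [0.5814, 0.0606, 0.2309]
tool_rot: [[1.0, -0.003, -0.001], [-0.003, -1.0, -0.0], [-0.001, 0.0, -1.0]]
ft_force: [-0.9, -0.3, 0.5]
grip_width: 0.034
gripper_force: 0.0
[0.58137505 0.06059556 0.23086263] [[ 1.    -0.003 -0.001]
 [-0.003 -1.    -0.   ]
 [-0.001  0.    -1.   ]] [-0.93827314 -0.28912956  0.50720798]
[0.66067011 0.05869422 0.37328827] 280.2789766635927
[ 0.36907555 -0.19775146  0.        ]
[[256.27307869 147.27548736]
 [232.70370016 162.28844956]
 [372.98327888 142.63445608]]
```

View pics/w1.png

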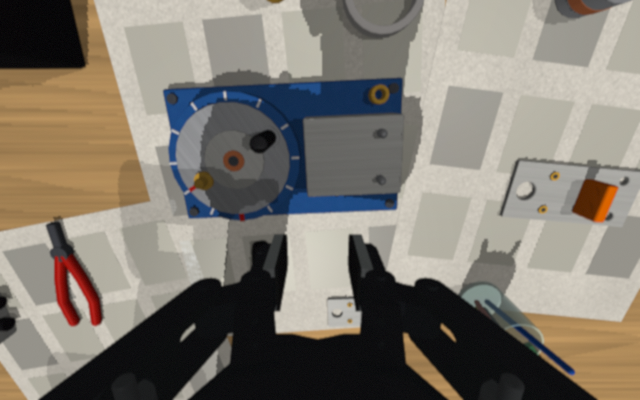

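The wrist view shows the knob top near (257,143), hub at (233,160), pins at (380,133) and (380,181), the template at right with its boss hole at (525,190) and grip at (597,199), and the pen jar at about (500,310). I'll refine both poses with it.

Run:
```python
from fit import *
d=load('w1')
M=[(85,-135,15),(-85,-135,15),(-71,70,45),(0,-1,45),(71,70,45),(0,141,45)]+[(45,-15,60),(45,-125,60),(-45,-125,60),(-45,-15,60)]+[(-26,-100,74),(26,-100,74)]
uv=[(402,79),(397,208),(241,217),(295,158),(226,96),(174,161),(304,118),(402,114),(402,193),(308,196),(379,181),(379,133)]
x,r=fit(d,M,uv,[.6,.1,0]);print('stand',x[:2],np.degrees(x[2]));print(r.round(1).tolist())
c,s=np.cos(x[2]),np.sin(x[2]);A=x[:2]+np.array([-s,c])*.07;print('axis',A)
for k in(-60,90):
    a=np.radians(k)+x[2];P=A+.052*np.array([np.cos(a),np.sin(a)]);print('knob',P,proj(d,[(*P,.06),(*P,.112)]))
M=[(0,77.5,8),(-26,-50.5,8),(26,-50.5,8),(40,100,8),(-40,100,8),(25,7,44),(-25,7,44),(-25,-7,44)]
uv=[(525,190),(609,215),(624,181),(517,160),(502,214),(585,179),(577,205),(604,222)]
x,r=fit(d,M,uv,[.53,-.3,0]);print('templ',x[:2],np.degrees(x[2]));print(r.round(1).tolist())
p=cv2.resize(d['pixels'][70:230,155:415,::-1],None,fx=3,fy=3,interpolation=cv2.INTER_CUBIC);cv2.imwrite('pics/w1c.png',p)
```

```text
stand [0.59922086 0.08842178] 2.328048606799168
[[1.4, -2.5], [0.0, 2.3], [0.2, -1.9], [-1.6, -0.9], [-1.1, 0.3], [0.1, 1.2], [-1.7, -0.1], [2.4, -0.6], [-1.7, -0.0], [-1.2, 0.7], [3.0, 0.4], [4.4, 0.7]]
axis [0.5963774  0.15836401]
knob [0.62418523 0.114424  ] [[267.1257007  137.30223383]
 [257.52591649 143.93860269]]
knob [0.59426511 0.21032109] [[184.29905202 164.13593354]
 [159.80873374 175.47456198]]
templ [ 0.54058758 -0.30090621] -4.7774768294585614
[[-0.3, -0.4], [-0.8, -0.7], [-0.3, -2.5], [0.4, -0.7], [-1.7, 1.4], [23.3, 4.3], [15.6, 15.9], [-0.7, -0.3]]
```

View pics/w1c.png

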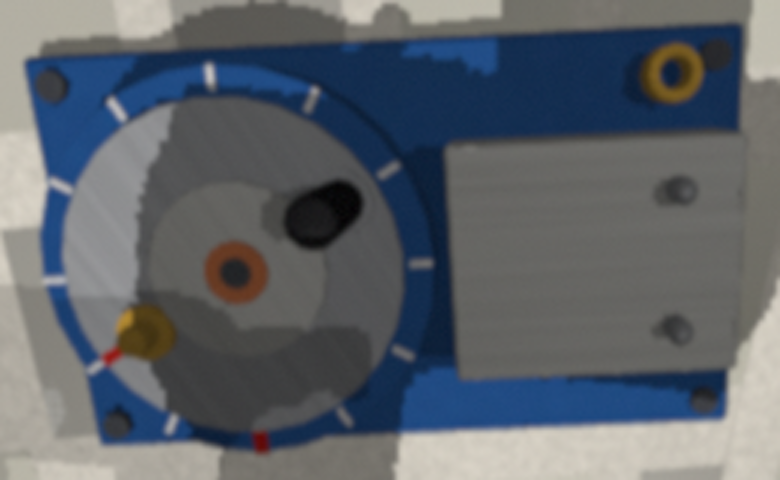

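The crop shows pin tips at crop (683,190) and (680,331), the knob top at (313,218), the red pointer two clicks clockwise of the red zero tick. So it needs five clicks anticlockwise.

Run:
```python
from fit import *
d=load('w1')
M=[(85,155,15),(85,-135,15),(-85,-135,15),(-85,155,15),(-71,70,45),(0,-1,45),(71,70,45),(0,141,45)]+[(45,-15,60),(45,-125,60),(-45,-125,60),(-45,-15,60)]+[(-26,-100,74),(26,-100,74)]
cr=[(26,62),(740,25),(725,418),(103,444),(262,442),(421,264),(210,76),(54,281),(445,145),(745,132),(737,366),(461,380),(680,331),(683,190)]
uv=[(155+(a+.5)/3-.5,70+(b+.5)/3-.5) for a,b in cr]
x,r=fit(d,M,uv,[.6,.1,0]);print('stand',x[:2],np.degrees(x[2]));print(r.round(1).tolist())
k=ray(d,(155+314/3,70+219/3),.112);print('knob top seen',k, observe()['position'])
```

```text
stand [0.59894496 0.08851419] 2.8309571044487516
[[-3.2, -1.1], [1.4, -2.3], [1.2, 0.7], [-1.4, 2.0], [-0.3, -1.2], [-1.7, -0.3], [-0.3, 2.2], [1.6, 0.1], [-1.2, 0.1], [0.9, -1.0], [0.3, 0.6], [-1.3, 0.5], [0.8, 0.9], [0.8, 0.2]]
knob top seen [0.62504555 0.1123823  0.112     ] [0.58129521 0.05972539 0.23135208]
```

```bash
python3 -m jog '[[0,0,0,0.042,0,0,60],[0,0,0,0,-0.054,0,60],[0,0,0,0,0,0.05,60],[0,0,0,0,0,0.05,60],[0,0,0,0,0,0.035,60],[0,0,0,0,0,0.019,60],[0,0,0,0,0,0,60],[0,0,0,0,0,0,0],[0,0,0,0,0,0,0],[0,0,0,0,0,0,0]]' 50; python3 -m jog '[[0,0,0,0,0,0,0],[0,0,0,0,0,0,0],[0,0,0,0,0,0,0]]'
```

```text
time_s: 3.45
position: [0.6244, 0.1158, 0.079]
tool_rot: [[1.0, -0.003, 0.003], [-0.003, -1.0, 0.002], [0.003, -0.002, -1.0]]
ft_force: [-0.9, 4.9, 3.4]
grip_width: 0.0166
gripper_force: 49.2
time_s: 3.82
position: [0.6244, 0.1158, 0.079]
tool_rot: [[1.0, -0.003, 0.003], [-0.003, -1.0, 0.002], [0.003, -0.002, -1.0]]
ft_force: [-1.4, 5.2, 4.0]
grip_width: 0.0164
gripper_force: 49.2
```

```bash
python3 -m jog '[[0,0,-0.1745,0.0072,-0.0055,0,0],[0,0,-0.1745,0.0072,-0.0055,0,0],[0,0,-0.1745,0.0072,-0.0055,0,0],[0,0,0,0,0,0,0],[0,0,0,0,0,0,0]]'
```

```text
time_s: 4.45
position: [0.6425, 0.136, 0.079]
tool_rot: [[0.867, 0.498, 0.002], [0.498, -0.867, 0.002], [0.003, -0.001, -1.0]]
ft_force: [-0.7, 6.8, 3.5]
grip_width: 0.0168
gripper_force: 49.3
```

```bash
python3 -m jog '[[0,0,-0.1745,0.0072,-0.0055,0,0],[0,0,-0.1745,0.0072,-0.0055,0,0],[0,0,-0.1745,0.0072,-0.0055,0,0],[0,0,-0.1745,0.0072,-0.0055,0,0],[0,0,-0.1745,0.0072,-0.0055,0,0],[0,0,-0.1745,0.0072,-0.0055,0,0],[0,0,0,0,0,0,0]]';python3 -m jog '[[0,0,-0.1745,0.0072,-0.0055,0,0],[0,0,-0.1745,0.0072,-0.0055,0,0],[0,0,-0.1745,0.0072,-0.0055,0,0],[0,0,-0.1745,0.0072,-0.0055,0,0],[0,0,-0.1745,0.0072,-0.0055,0,0],[0,0,-0.1745,0.0072,-0.0055,0,0],[0,0,0,0,0,0,0],[0,0,0,0,0,0,0]]'
```

```text
time_s: 5.32
position: [0.6398, 0.1884, 0.079]
tool_rot: [[0.0, 1.0, 0.001], [1.0, -0.0, 0.003], [0.003, 0.001, -1.0]]
ft_force: [-2.5, 6.7, 3.9]
grip_width: 0.0167
gripper_force: 49.4
time_s: 6.32
position: [0.593, 0.2124, 0.079]
tool_rot: [[-0.865, 0.502, -0.001], [0.502, 0.865, 0.003], [0.002, 0.002, -1.0]]
ft_force: [-7.9, 7.1, 7.0]
grip_width: 0.0168
gripper_force: 49.7
```

```bash
python3 -m jog '[[0,0,0,0,0,0,60],[0,0,0,0,0,0,60],[0,0,0,0,0,0,60],[0,0,0,0,0,0,60],[0,0,0,0,0,-0.04,60],[0,0,0,0,0,-0.06,60],[0,0,0,0,0,-0.06,60],[0,0,0,0,0,0,60]]'
python3 - <<'E'
from h import *
print(observe()['position'])
d=snap('wrist','w2');t=snap('top','t2')
a=cv2.resize(t['pixels'][130:200,240:350,::-1],None,fx=5,fy=5,interpolation=cv2.INTER_CUBIC)
b=d['pixels'][:,:,::-1]
c=np.zeros((600,640,3),np.uint8);c[:350,:550]=a;c[350:]=cv2.resize(b,(400,250)).repeat(1,0) if 0 else 0
e=cv2.resize(b,(400,250));c[350:,:400]=e
cv2.imwrite('pics/t2c.png',c)
E
```

```text
time_s: 7.32
position: [0.5958, 0.2108, 0.2427]
tool_rot: [[-0.864, 0.503, 0.01], [0.503, 0.864, 0.002], [-0.008, 0.006, -1.0]]
ft_force: [0.2, 0.5, -0.4]
grip_width: 0.0512
gripper_force: 0.0
[0.59576467 0.21084525 0.2426603 ]
```

View pics/t2c.png

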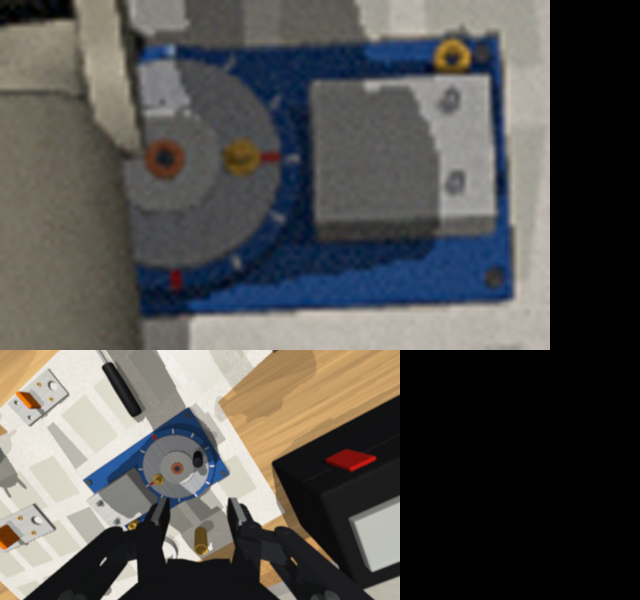

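Pointer and boss now stand at the -y tick (pointer at (270,157), beside the tick at (292,158)), a quarter turn anticlockwise from the red tick at (176,280). Next is the template.

```bash
python3 -m jog '[[0,0,-0.148,0,0,0,100],[0,0,-0.148,0,0,0,100],[0,0,-0.148,0,0,0,100],[0,0,0,0.0019,-0.0572,0,100],[0,0,0,0.0019,-0.0572,0,100],[0,0,0,0.0019,-0.0572,0,100],[0,0,0,0.0019,-0.0572,0,100],[0,0,0,0.0019,-0.0572,0,100]]';python3 -m jog '[[0,0,0,0.0019,-0.0572,0,100],[0,0,0,0.0019,-0.0572,0,100],[0,0,0,0.0019,-0.0572,0,100],[0,0,0,0.0019,-0.0572,0,100],[0,0,0,0,0,0,100],[0,0,0,0,0,0,100]]'
python3 - <<'E'
from h import *
d=snap('wrist','w3'); print(observe()['position'])
R,_=cv2.Rodrigues(d['rvec']); print(-R.T@d['tvec'].ravel())
E
```

```text
time_s: 8.43
position: [0.56, -0.0752, 0.2355]
tool_rot: [[-0.997, 0.083, -0.003], [0.083, 0.997, 0.001], [0.003, 0.001, -1.0]]
ft_force: [0.4, 0.3, 0.6]
grip_width: 0.0849
gripper_force: 0.0
time_s: 9.18
position: [0.5341, -0.3004, 0.2359]
tool_rot: [[-0.997, 0.083, -0.002], [0.083, 0.997, 0.002], [0.002, 0.002, -1.0]]
ft_force: [0.5, -0.2, -1.3]
grip_width: 0.0851
gripper_force: 0.0
[ 0.53438008 -0.29983636  0.23639085]
[ 0.45703676 -0.29583051  0.37854776]
```

View pics/w3.png

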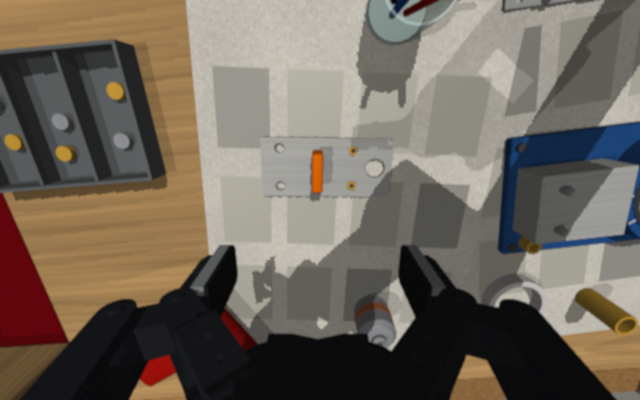

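The wrist view has the template whole: pin holes at (280,148) and (281,185), boss hole at (374,168), grip top between (317,152) and (317,192).

Run:
```python
from fit import *
d=load('w3')
def cent(u0,u1,v0,v1):
    p=d['pixels'][v0:v1,u0:u1].astype(float); m=((p[...,0]>150)&(p[...,2]<90)).astype(float); ys,xs=np.nonzero(m); return xs.mean()+u0,ys.mean()+v0,xs.min()+u0,xs.max()+u0,ys.min()+v0,ys.max()+v0
print(cent(300,335,140,205))
M=[(0,77.5,8),(-26,-50.5,8),(26,-50.5,8)]
uv=[(374,168),(280,148),(281,185.5)]
x,r=fit(d,M,uv,[.53,-.3,0]);print('templ',x[:2],np.degrees(x[2]));print(r.round(1).tolist())
print(ray(d,(317,152),.044),ray(d,(317,192),.044))
R=np.array(observe()['tool_rot']);print(R.T@np.r_[x[:2]-observe()['position'][:2],0])
```

```text
(np.float64(316.9619952494062), np.float64(172.7458432304038), np.int64(312), np.int64(322), np.int64(153), np.int64(192))
templ [ 0.53816296 -0.30151097] -5.339750802995937
[[1.0, 0.1], [-0.5, -0.2], [-0.3, 0.2]]
[ 0.51135473 -0.30013285  0.044     ] [ 0.56132584 -0.30429926  0.044     ]
[-3.90791246e-03 -1.35744115e-03 -7.83391004e-06]
```

```bash
python3 -m jog '[[0,0,0,-0.003,-0.0015,0.05,100],[0,0,0,0,0,0.06,100],[0,0,0,0,0,0.06,100],[0,0,0,0,0,0.035,100],[0,0,0,0,0,0.018,100],[0,0,0,0,0,0,100],[0,0,0,0,0,0,100],[0,0,0,0,0,0,0],[0,0,0,0,0,0,0],[0,0,0,0,0,0,0]]' 60;python3 -m jog '[[0,0,0,0,0,0,0],[0,0,0,0,0,0,0],[0,0,0,0,0,0,0],[0,0,0,0,0,0,0]]'
```

```text
time_s: 10.48
position: [0.5373, -0.3027, 0.0147]
tool_rot: [[-0.997, 0.083, 0.0], [0.083, 0.997, -0.0], [-0.0, -0.0, -1.0]]
ft_force: [0.6, 0.1, -0.6]
grip_width: 0.0321
gripper_force: 0.0
time_s: 10.98
position: [0.5374, -0.3027, 0.0146]
tool_rot: [[-0.997, 0.083, 0.0], [0.083, 0.997, -0.0], [-0.0, -0.0, -1.0]]
ft_force: [-0.8, 0.9, 5.7]
grip_width: 0.013
gripper_force: 59.8
```

```bash
python3 -m jog '[[0,0,0,0,0,-0.03,0],[0,0,0,0,0,-0.06,0],[0,0,0,0,0,-0.05,0],[0,0,-0.127,0,0,0,0],[0,0,0,-0.0112,0.0486,0,0],[0,0,0,-0.0112,0.0486,0,0],[0,0,0,-0.0112,0.0486,0,0],[0,0,0,-0.0112,0.0486,0,0],[0,0,0,-0.0112,0.0486,0,0],[0,0,0,-0.0112,0.0486,0,0]]';python3 -m jog '[[0,0,0,-0.0112,0.0486,0,0],[0,0,0,0,0,0,0],[0,0,0,0,0,0,0],[0,0,0,0,0,0,0]]'
python3 - <<'E'
from h import *
d=snap('wrist','w4');t=snap('top','t4');s=snap('scene','s4'); print(observe()['position'],observe()['grip_width'])
a=cv2.resize(t['pixels'][130:210,240:350,::-1],(440,320),interpolation=cv2.INTER_CUBIC)
b=cv2.resize(s['pixels'][180:290,270:420,::-1],(360,264),interpolation=cv2.INTER_CUBIC)
c=np.zeros((600,800,3),np.uint8);c[:320,:440]=a;c[:264,440:]=b;c[320:]=cv2.resize(d['pixels'][100:240,60:460,::-1],(800,280),interpolation=cv2.INTER_CUBIC)
cv2.imwrite('pics/c4.png',c)
E
```

```text
time_s: 12.22
position: [0.5913, -0.0069, 0.1533]
tool_rot: [[-0.999, -0.044, -0.002], [-0.044, 0.999, 0.0], [0.002, 0.0, -1.0]]
ft_force: [-0.1, -0.0, -3.5]
grip_width: 0.0133
gripper_force: 59.5
time_s: 12.72
position: [0.6005, 0.0395, 0.1539]
tool_rot: [[-0.999, -0.042, -0.001], [-0.042, 0.999, -0.0], [0.001, -0.0, -1.0]]
ft_force: [0.3, 0.2, -3.4]
grip_width: 0.013
gripper_force: 59.8
[0.6006718  0.03974136 0.15423138] 0.013279577999208965
```

View pics/c4.png

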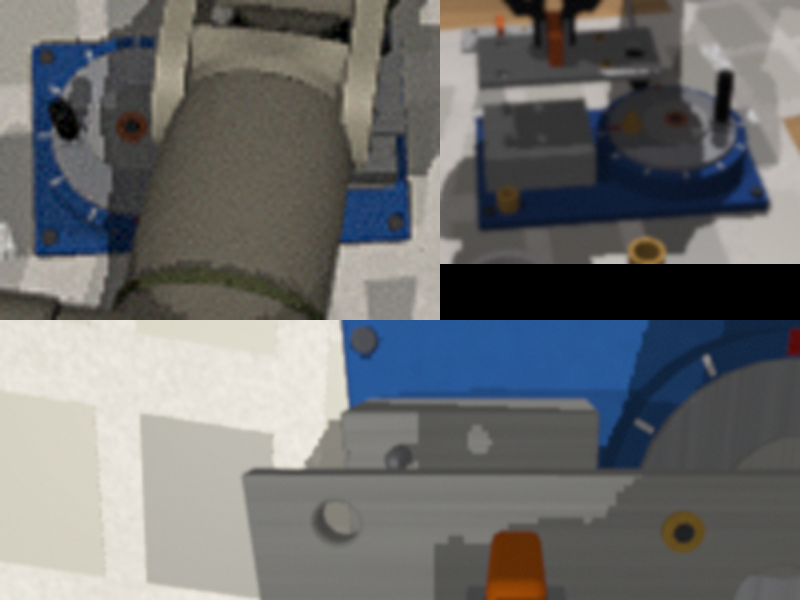

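The wrist crop shows hole0 in the held plate at about image (229.5,200) and the pin0 tip at about (262,168). The scene crop shows the plate level above the pedestal.

Run:
```python
from h import *
d=load('w4'); p=np.array([.6007,.0397,.1540])
def pt(o,yaw,q): 
    a=np.radians(yaw);c,s=np.cos(a),np.sin(a);return (o[0]+c*q[0]-s*q[1],o[1]+s*q[0]+c*q[1])
P=pt((.5990,.0903),2.5,(-.026,-.1)); H=pt(p,2.45,(-.026,-.0505))
print('pin exp',P,proj(d,[(*P,.06),(*P,.074)]),'hole exp',H,proj(d,[(*H,.1474),(*H,.1394)]))
h=ray(d,(229.3,200.3),.1474);q=ray(d,(262,168),.074);print('hole',h,'pin',q,'seen need',(q-h)[:2],'exp need',np.subtract(P,H))
# plate edge corners
im=cv2.resize(d['pixels'][140:230,170:290,::-1],None,fx=6,fy=6,interpolation=cv2.INTER_CUBIC);cv2.imwrite('pics/c5.png',im)
```

```text
pin exp (np.float64(0.5773866849754052), np.float64(-0.010738926229684517)) [[262.09498539 167.55471132]
 [258.85969176 171.28772107]] hole exp (np.float64(0.576882517046763), np.float64(-0.011865274223766785)) [[230.90486834 200.25108121]
 [234.88912641 195.8055808 ]]
hole [ 0.57695056 -0.01276925  0.1474    ] pin [ 0.57454498 -0.00814199  0.074     ] seen need [-0.00240558  0.00462727] exp need [0.00050417 0.00112635]
```

View pics/c5.png

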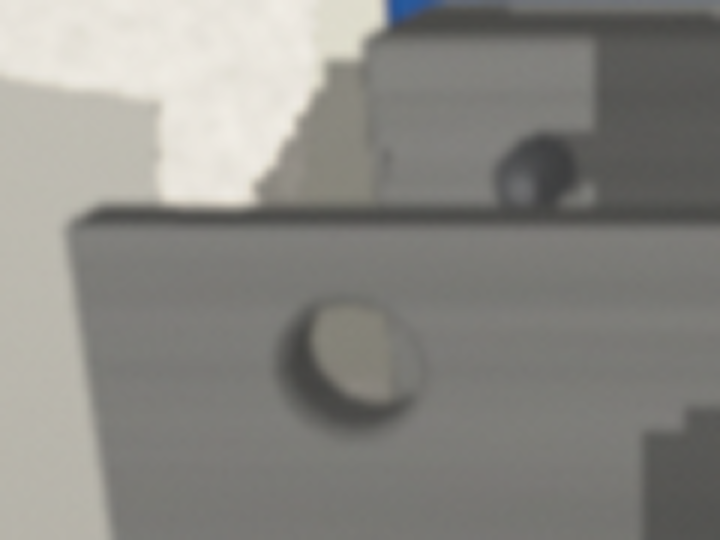

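```bash
python3 -m jog '[[0,0,0,0,0.0012,0.03,0],[0,0,0,0,0,0.02,0],[0,0,0,0,0,0.010,0],[0,0,0,0,0,0,0],[0,0,0,0,0,0,0]]'
python3 - <<'E'
from h import *
d=snap('wrist','w6'); print(observe()['position'])
cv2.imwrite('pics/c6.png',cv2.resize(d['pixels'][130:230,170:330,::-1],None,fx=5,fy=5,interpolation=cv2.INTER_CUBIC))
E
```

```text
time_s: 13.5
position: [0.6012, 0.0417, 0.0953]
tool_rot: [[-0.999, -0.044, 0.002], [-0.044, 0.999, -0.0], [-0.002, -0.0, -1.0]]
ft_force: [0.1, -0.0, -3.4]
grip_width: 0.0132
gripper_force: 59.7
[0.60115787 0.04170112 0.09528861]
```

View pics/c6.png

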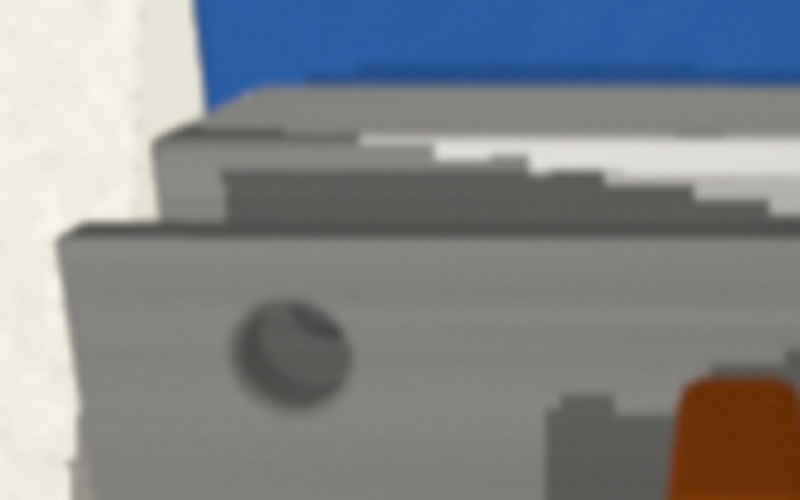

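The pin shows through hole0, as the dark sliver at crop (315,318), up and to the right of the hole's centre. I'll compare that with the projection before going on.

Run:
```python
from h import *
d=load('w6'); s=observe();p=np.array(s['position']);print(p)
def pt(o,yaw,q): 
    a=np.radians(yaw);c,s=np.cos(a),np.sin(a);return (o[0]+c*q[0]-s*q[1],o[1]+s*q[0]+c*q[1])
P=pt((.5990,.0903),2.5,(-.026,-.1)); H=pt(p,2.5,(-.026,-.0505)); zt=p[2]+.0154-.022
cr=lambda uv:((uv-[170,130]+.5)*5).round()
C=np.array([(np.cos(t),np.sin(t)) for t in np.arange(0,2*np.pi,.02)])
print('need',np.subtract(P,H));
print('hole top,bot',cr(proj(d,[(*H,zt),(*H,zt-.008)])).tolist(),'pin tip,base',cr(proj(d,[(*P,.074),(*P,.060)])).tolist())
print('1mm +x,+y at tip',(5*(proj(d,[(P[0]+.001,P[1],.074),(P[0],P[1]+.001,.074)])-proj(d,[(*P,.074)]))).round(1).tolist())
m=np.zeros((500,800,3),np.uint8)+128
def dr(c,z,r,col): cv2.polylines(m,[cr(proj(d,[(c[0]+r*a,c[1]+r*b,z) for a,b in C])).astype(np.int32)],True,col,1)
im=cv2.imread('pics/c6.png');m=im.copy()
h=ray(d,(170+292.5/5-.5,130+354.5/5-.5),zt);print('hole seen',h,'exp',H)
o=h[:2]-np.array(H); H2=h[:2];P2=np.array(P)+o
dr(H2,zt,.00625,(0,0,255));dr(H2,zt-.008,.00625,(0,0,255));dr(P2,.074,.003,(0,255,0));dr(P2,.070,.005,(0,255,0));dr(P2,.06,.005,(255,0,0))
cv2.imwrite('pics/c6o.png',cv2.resize(m[230:450,180:420],None,fx=2.5,fy=2.5))
```

```text
[0.60115787 0.04170112 0.09528861]
need [ 1.29241852e-06 -8.54005882e-04]
hole top,bot [[306.0, 352.0], [326.0, 330.0]] pin tip,base [[334.0, 312.0], [363.0, 280.0]]
1mm +x,+y at tip [[0.4, 7.8], [8.2, 0.3]]
hole seen [ 0.57774332 -0.01140964  0.08868861] exp (np.float64(0.5773853925568833), np.float64(-0.009884920348081097))
```

View pics/c6o.png

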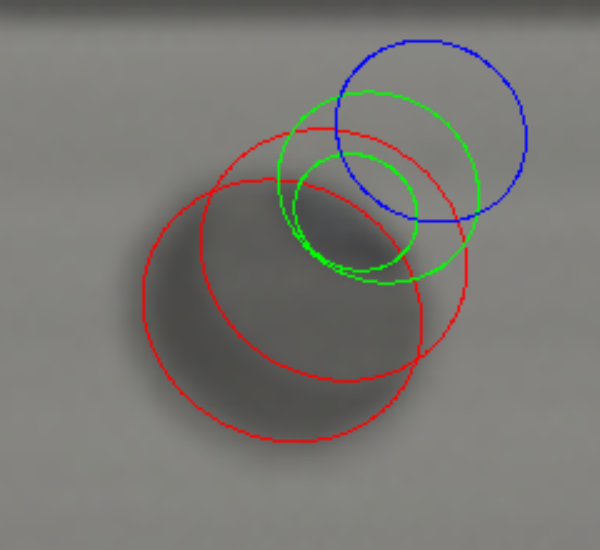

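The projected pin (green) matches the dark sliver, so the hole is within about 1 mm of it. I'll correct y by -0.7 mm and lower gently.

```bash
python3 -m jog '[[0,0,0,0,-0.0007,0,0],[0,0,0,0,0,0.004,0],[0,0,0,0,0,0.003,0],[0,0,0,0,0,0.003,0],[0,0,0,0,0,0.002,0],[0,0,0,0,0,0,0]]'
```

```text
time_s: 14.3
position: [0.6006, 0.0411, 0.0821]
tool_rot: [[-0.999, -0.044, -0.0], [-0.044, 0.999, 0.0], [0.0, 0.0, -1.0]]
ft_force: [-0.2, -0.2, -4.4]
grip_width: 0.0131
gripper_force: 59.7
```

```bash
python3 -m jog '[[0,0,0,0,0,0.003,0],[0,0,0,0,0,0.003,0],[0,0,0,0,0,0.0015,0],[0,0,0,0,0,0,0],[0,0,0,0,0,0,0]]'
```

```text
time_s: 14.92
position: [0.6008, 0.0411, 0.0748]
tool_rot: [[-0.999, -0.044, 0.0], [-0.044, 0.999, 0.0], [-0.0, 0.0, -1.0]]
ft_force: [-0.6, 0.2, -2.7]
grip_width: 0.013
gripper_force: 59.8
```

```bash
python3 -m jog '[[0,0,0,0,0,0.0007,0],[0,0,0,0,0,0,0],[0,0,0,0,0,0,50],[0,0,0,0,0,0,50],[0,0,0,0,0,0,50],[0,0,0,0,0,0,50]]';python3 -m jog '[[0,0,0,0,0,-0.03,50],[0,0,0,0,0,-0.05,50],[0,0,0,0,0,-0.06,50],[0,0,0,0.05,0,-0.03,50],[0,0,0,0,0,0,50],[0,0,0,0,0,0,50]]'
python3 - <<'E'
from fit import *
d=snap('wrist','w7');t=snap('top','t7');s=snap('scene','s7')
P=lambda q:(.5990+np.cos(.0436)*q[0]-np.sin(.0436)*q[1],.0903+np.sin(.0436)*q[0]+np.cos(.0436)*q[1],q[2])
c=np.zeros((600,800,3),np.uint8);c[:320,:440]=cv2.resize(t['pixels'][130:210,240:350,::-1],(440,320),interpolation=cv2.INTER_CUBIC)
c[:264,440:]=cv2.resize(s['pixels'][180:290,270:420,::-1],(360,264),interpolation=cv2.INTER_CUBIC)
c[320:]=cv2.resize(d['pixels'][60:200,120:520,::-1],(800,280),interpolation=cv2.INTER_CUBIC);cv2.imwrite('pics/c7.png',c)
print(proj(d,[P((0,-.0495,.104)),P((-.026,-.1,.074)),P((.026,-.1,.074)),P((0,.028,.07))]).round(1).tolist())
E
```

```text
time_s: 15.68
position: [0.6008, 0.0411, 0.0741]
tool_rot: [[-0.999, -0.044, 0.0], [-0.044, 0.999, 0.0], [-0.0, 0.0, -1.0]]
ft_force: [-0.2, -0.9, 0.0]
grip_width: 0.0426
gripper_force: 0.0
time_s: 16.42
position: [0.5508, 0.0389, 0.2438]
tool_rot: [[-0.999, -0.044, -0.0], [-0.044, 0.999, 0.0], [0.0, 0.0, -1.0]]
ft_force: [0.2, -0.7, -0.5]
grip_width: 0.0427
gripper_force: 0.0
[[318.6, 226.0], [275.5, 195.0], [277.4, 235.2], [382.3, 214.3]]
```

View pics/c7.png

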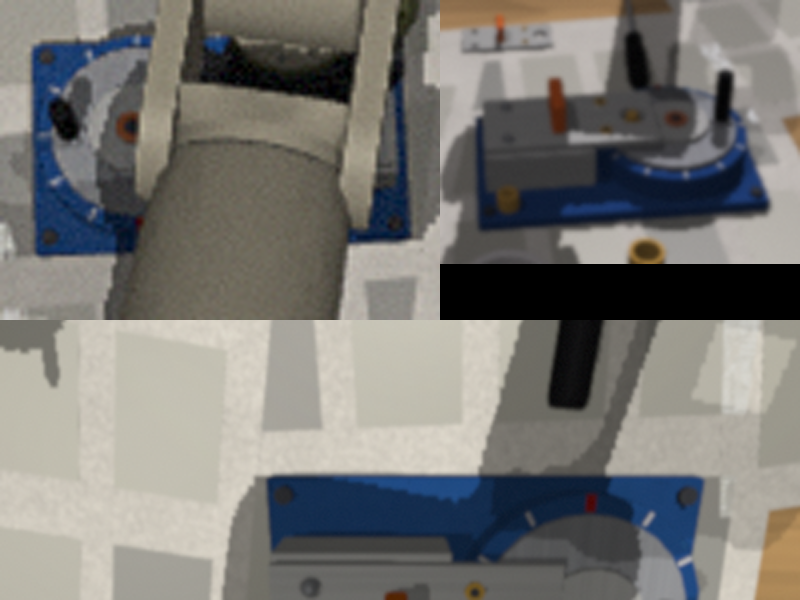

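The template lies flat and fully down on the pedestal. Pin0 shows in its hole at crop (312,587), the boss stands in the big hole at scene crop (631,115), and the knob is unmoved. The gripper is clear, so I'm handing it in.

```bash
python3 -c "
from rig import job,observe
print(observe()['qvel'],job.close_job())"
```

```text
the job is handed in; nothing more can be done
[-0.01505908  0.05936194 -0.05005172 -0.05447085  0.10773251 -0.15324286] None
```

The swivel is resting three clicks (90 degrees) anticlockwise of zero, and the template is lying flat and fully down over both pins with the boss in its big hole; I saw no bystander moved, and handed in at about 16 s, though the call returned no verdict.

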